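Put the sewing notions away by kind

ROBOT

A 6-joint arm with a two-finger parallel gripper is mounted at the origin on a cart in front of the work surface, level with it; the furniture and walls round the work are solid. World frame = base frame: x ahead of the robot, y to its left, z up, the work surface at z = 0. Lengths are in m, angles in rad, forces in N, time in s.
With the tool pointing down it reaches from about 0.35 to 0.85 m from the base axis. Payload 8.1 kg.
Tool frame: the origin (TCP) lies on the mounting face of the last link; the fingertips stand 186 mm ahead of it and the grasp point (between the pads) lies 167 mm ahead of it (robot.finger_overhang is the distance from the TCP to the fingertips, in m); z points along the fingers, y is the line along which they close (so a half turn about z gives the same grasp; the last joint's range is limited). The gripper opens to 93 mm and grips with 3 to 60 N. Pads are 15 mm wide; open, the fingers measure 128 mm over their backs; the gripper's body (75 mm by 188 mm) begins 65 mm behind the grasp point.
Start: joints at [1.258, 0.13, 1.488, -0, 1.523, -0.085], TCP at [0.135, 0.585, 0.405] pointing down, gripper open.
Joint ranges: [-2.96, 2.96], [-0.89, 2.26], [0.02, 2.5], [-1.34, 4.48], [0, 2.73], [-2.66, 2.66]. Speed limits (rad/s): [2.39, 2.39, 2.79, 3.14, 3.14, 3.14].

INTERFACE

Orientations are given as a rotation vector (axis times angle).
In Python, from plant import readout, read_camera, get_calibration, job, robot gives the robot as it stands.
- The arm moves only by the shell command python3 -m handwheel 'ROWS' [FORCE]. ROWS is JSON, a list of rows, each a list of 5 numbers: the shift along the world's x, y, z in cm, then the turn about the world's z in rad, then the closure, from 0 (fully open) to 1 (shut). In form: [[tx, ty, tz, spin, gripper], ...]. A call has 1 to 10 rows; each row shifts and turns the commanded pose from where the row before left it; what a row does not reach is not made up. A row lasts 1/8 s, in which the tool goes at most 62.5 mm and 10.7 degrees, less where a joint would pass 70% of its speed; a pose out of reach is approached as far as the arm can. A call is refused whole if a number of a shift passes 6.25 or a number of a turn 0.188, either way. A call with a gripper value outside its range is refused whole. The fingers move at their own pace and stop on an object; FORCE is the grip in N (left out, the last holds). Time passes only in rows, so rows that do not move let the fingers close. It gives the time, the measured TCP pose, the force, the opening and the grip force at its end, in the units of the state.
- readout.read_state(): the state, without advancing time (a new reading comes with each control period).
- read_camera(name): name is "scene" or "top" or "wrist"; returns the picture (420x560x3 uint8, red, green, blue); there is no depth.
- get_calibration(name): a dict with "fovy" (degrees; the focal length in pixels is half the picture's height over the tangent of half this angle, whatever the lens; pixels are square), "cx", "cy" (the principal point, pixels), "pose" (4x4, takes a point from camera to world coordinates). Camera axes: x right, y down, z forward; pixel columns grow to the right and rows downward; lengths in m; the calibration is good to about 2 mm. A picture is of the moment at which its call begins: read the wrist's pose just before it. get_calibration takes no time and is no camera call; for the wrist camera it gives the pose at the moment of the call.
- job.close_job(): hands the job in; it is judged then, once.
The state is a dict: "t": time; "q": joint angles; "dq": joint speeds; "joint_torque": joint torques, N m; "tool_pos": TCP position; "orientation": TCP orientation; "force": force on the tool from outside, world axes, zero at the start; "wrist_torque": the same for the moment, N m; "opening": finger opening in m; "gripper_force": force on a finger pad.
Only numpy, scipy, OpenCV 4.12 (cv2) and the standard library are available. Lean on these libraries where they do the work, as an engineer would, in place of code of your own. Each camera call takes 0.05 s, during which the arm holds its last target. There are 200 camera calls.

TASK

Tidy the loose notions at the right of the table into the three wooden trays, each into the tray that already holds one of its kind: the two thread spools with the spool, the two bobbins with the bobbin, and the steel pattern weight with the other pattern weight. Stand the spools upright and lay the bobbins and the weight flat on the tray floor, nothing stacked. Leave the thimble and the rolled tape measure where they are.

Things in the scene. Friction and masses are not known exactly. Their poses are not given: they have to be found in the camera images.
- spool_cream: Tall spool of cream sewing thread, a cylinder 29 mm across its flanges, 54 mm high; about 25 g. Grasp it across from above. Origin: centre of its underside, z its upright axis. Starts standing on the table at the right.
- spool_green: Short wooden spool of green thread, a cylinder 33 mm across its flanges, 36 mm high; about 20 g. Grasp it across from above. Origin: centre of its underside, z its upright axis. Starts standing on the table at the right.
- bobbin_white: Small clear sewing-machine bobbin wound with white thread, 20 mm across, 12 mm high; about 15 g. Grasp it across its rims. Origin: centre of its underside, z its upright axis. Starts lying flat on the table at the right.
- bobbin_black: Small clear sewing-machine bobbin wound with black thread, 20 mm across, 12 mm high; about 15 g. Grasp it across its rims. Origin: centre of its underside, z its upright axis. Starts lying flat on the table at the right.
- pattern_weight_steel: Plain grey steel disc, a pattern weight, 38 mm across, 15 mm high; about 0.13 kg. Grasp it across its rim. Origin: centre of its underside, z its upright axis. Starts lying flat on the table at the right.
- tray_spools: Fixed open pale wooden tray, 130 (x) x 92 (y) x 18 mm high, walls and floor 3 mm; all three alike. Origin: centre of its underside; z up, x away from the robot (yaw within 0.15 rad). A standing navy spool, 29 mm across, 61 mm high, is fixed in it at x = -38 mm, y = 0; the floor inside x = -15 to 62, y = -43 to 43 mm is free. The two loose spools belong here.
- tray_bobbins: Fixed open pale wooden tray, 130 (x) x 92 (y) x 18 mm high, walls and floor 3 mm; all three alike. Origin: centre of its underside; z up, x away from the robot (yaw within 0.15 rad). A teal bobbin, 20 mm across, 12 mm high, is fixed in it at x = -38 mm, y = 0; the floor inside x = -15 to 62, y = -43 to 43 mm is free. The two loose bobbins belong here.
- tray_weights: Fixed open pale wooden tray, 130 (x) x 92 (y) x 18 mm high, walls and floor 3 mm; all three alike. Origin: centre of its underside; z up, x away from the robot (yaw within 0.15 rad). A flat pink pattern weight, 42 mm across, 11 mm high, is fixed in it at x = -38 mm, y = 0; the floor inside x = -15 to 62, y = -43 to 43 mm is free. The steel weight belongs here.
- thimble: Brass thimble, 18 mm across, 22 mm high, loose, standing among the things to be sorted. Not to be moved. Origin: centre of its underside.
- rolled_tape: Yellow rolled tape measure lying flat, 52 mm across, 15 mm high, loose, to the right of the things to be sorted. Not to be moved. Origin: at its underside, within 2 mm of the centre. Tall wire shelves stand on its right (y below about -0.33, x over 0.5): swing in with the arm folded. The sewing machine (x up to 0.47, about 0.27 m high) stands between robot and work.
There are look-alikes about, which are no part of the job. Leave any orange or red look-alike of the pattern_weight_steel alone.

How it is judged:
By the outcome, as a careful person would: the job done as asked, in the order asked, and still so for the second after the job is handed in, with the robot touching nothing.
It also fails if it takes over 128 s, if anything falls off the work surface, if the arm or the gripper's body presses on something with over 40 N, if the wrist force passes 120 N, or if a joint passes its speed limit or range.

## Working session

There is one attempt and no reset: what is moved stays moved. The work goes in short steps, Python scripts to look and compute and a shell command to move; the robot and the scene stay as the last step left them, time stands still between calls to the robot, and variables do not carry over. Pictures are saved under pics/ and viewed, at most 14 in all, crops included, and the job is handed in when it is done.

```bash
ls; mkdir -p pics
python3 - <<'E'
from plant import readout, read_camera, get_calibration
import cv2,numpy as np
np.set_printoptions(precision=4,suppress=True)
for n in("scene","top"):
    cv2.imwrite(f"pics/{n}0.png",read_camera(n)[:,:,::-1]); c=get_calibration(n); print(n,c)
s=readout.read_state();print(s["t"],s["tool_pos"],s["orientation"],s["opening"])
E
```

```text
pics
scene {'fovy': 49.039905196918674, 'cx': 285.13449281893884, 'cy': 206.14438653189515, 'pose': array([[ 0.6766, -0.6019,  0.4242,  0.1277],
       [-0.7363, -0.5625,  0.3761, -0.3958],
       [ 0.0122, -0.5668, -0.8237,  0.98  ],
       [ 0.    ,  0.    ,  0.    ,  1.    ]])}
top {'fovy': 47.65992299800259, 'cx': 285.05512259433556, 'cy': 202.48466156725877, 'pose': array([[-0.0254, -0.9886,  0.1482,  0.4038],
       [-0.9997,  0.0248, -0.0057,  0.0455],
       [ 0.0019, -0.1483, -0.9889,  1.3684],
       [ 0.    ,  0.    ,  0.    ,  1.    ]])}
0.1 [0.1354 0.5843 0.4038] [-0.357  -3.1209  0.0025] 0.09326458587224057
```

View pics/top0.png

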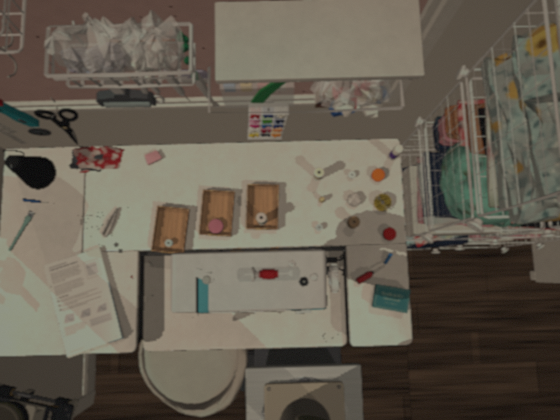

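View pics/scene0.png

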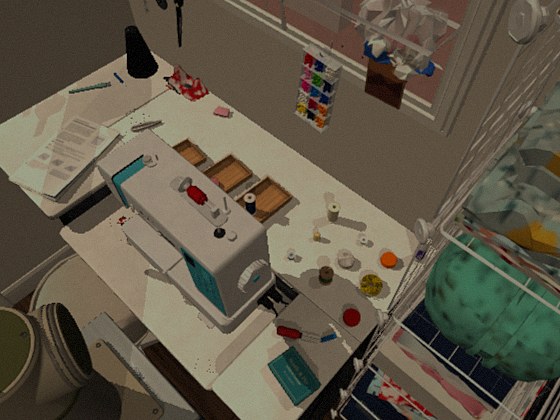

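Top view: trays at about (170,228), (217,212) and (263,206). The loose things lie around (315–390, 170–235), too small to tell apart, so I'll enlarge crops.

Run:
```python
import cv2,numpy as np
t=cv2.imread("pics/top0.png");s=cv2.imread("pics/scene0.png")
a=cv2.resize(t[150:260,300:410],(600,600),interpolation=3)
cv2.imwrite("pics/c1.png",cv2.convertScaleAbs(a,alpha=1.3))
b=cv2.resize(s[190:340,270:420],(600,600),interpolation=3)
cv2.imwrite("pics/c2.png",cv2.convertScaleAbs(b,alpha=1.3))
c=cv2.resize(t[170:260,140:290],(800,480),interpolation=3)
cv2.imwrite("pics/c3.png",cv2.convertScaleAbs(c,alpha=1.5))
```

```text
(no output)
```

View pics/c1.png

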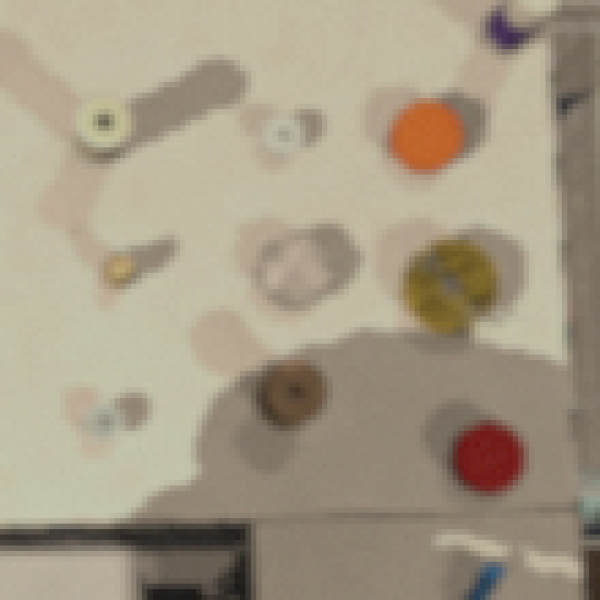

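View pics/c2.png

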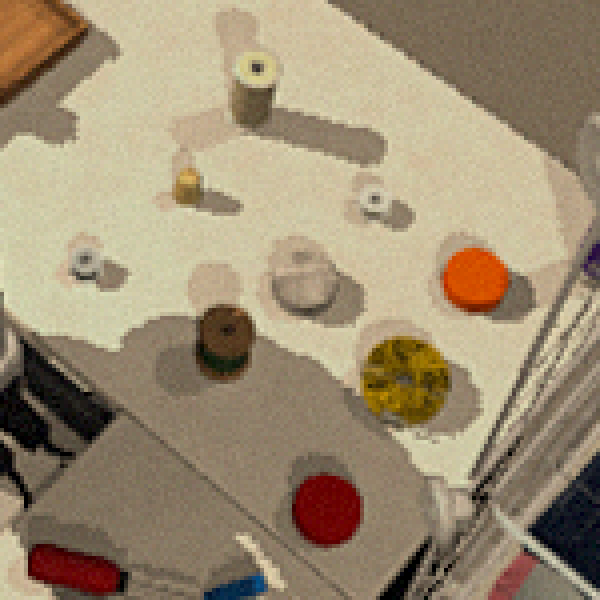

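View pics/c3.png

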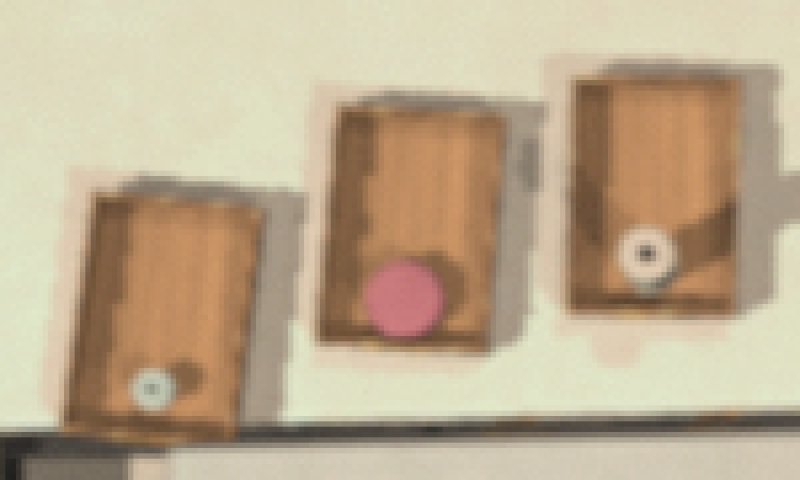

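Identified in the top view: cream spool (319,173), bobbins (352,174) and (319,227), steel weight (354,200), green spool (354,222), thimble (322,199) and tape (382,202). The orange and red discs are look-alikes. Tray kinds from left to right are bobbin, pink weight, navy spool. Next I'll compute positions from the two views.

```bash
cat > h.py <<'E'
import numpy as np,cv2
from plant import readout, read_camera, get_calibration
np.set_printoptions(precision=4,suppress=True)
def ray(c,uv):
    f=210/np.tan(np.radians(c["fovy"])/2);P=np.array(c["pose"])
    d=P[:3,:3]@np.array([(uv[0]-c["cx"])/f,(uv[1]-c["cy"])/f,1]);return P[:3,3],d/np.linalg.norm(d)
def onz(c,uv,z):
    o,d=ray(c,uv);return o+d*(z-o[2])/d[2]
def tri(rs):
    A=sum(np.eye(3)-np.outer(d,d) for o,d in rs);b=sum((np.eye(3)-np.outer(d,d))@o for o,d in rs)
    p=np.linalg.solve(A,b);return p,max(np.linalg.norm(np.cross(p-o,d)) for o,d in rs)
def proj(c,p):
    f=210/np.tan(np.radians(c["fovy"])/2);P=np.array(c["pose"]);q=P[:3,:3].T@(np.array(p)-P[:3,3]);return q[0]/q[2]*f+c["cx"],q[1]/q[2]*f+c["cy"]
E
python3 - <<'E'
from h import *
T=get_calibration("top");S=get_calibration("scene")
k=110/600
c1={"cream":(103,121,257,68),"bobA":(284,133,375,197),"thim":(118,266,188,172),"steel":(293,268,305,270),"green":(292,390,227,330),"bobB":(104,418,86,258),"tape":(450,285,404,380),"orange":(428,135,476,275)}
for n,(a,b,c,d) in c1.items():
    u=(300+a*k,150+b*k);v=(270+c/4,190+d/4)
    p,e=tri([ray(T,u),ray(S,v)]);print(n,p,round(e,4),"table-cast",onz(T,u,p[2])[:2])
j=150/800
for n,L in {"bobbins":[(97,193),(264,207),(238,440),(65,430),(151,387,.015)],"weights":[(338,104),(505,115),(490,352),(320,340),(403,298,.014)],"spools":[(570,77),(740,77),(737,313),(568,310),(647,252,.064)]}.items():
    for q in L: print(n,onz(T,(140+q[0]*j,170+q[1]*j),q[2] if len(q)>2 else .018))
E
```

```text
cream [ 0.6863 -0.0605  0.0502] 0.0008 table-cast [ 0.6857 -0.06  ]
bobA [ 0.6853 -0.1598  0.0111] 0.0003 table-cast [ 0.6851 -0.1595]
thim [ 0.6146 -0.068   0.0222] 0.0011 table-cast [ 0.6137 -0.0673]
steel [ 0.612  -0.1608  0.0184] 0.0014 table-cast [ 0.6109 -0.1598]
green [ 0.5459 -0.1552  0.0297] 0.0009 table-cast [ 0.5451 -0.1546]
bobB [ 0.5351 -0.0582  0.0084] 0.0001 table-cast [ 0.5351 -0.0581]
tape [ 0.6016 -0.2447  0.0066] 0.0002 table-cast [ 0.6015 -0.2446]
orange [ 0.682  -0.2364  0.0129] 0.0005 table-cast [ 0.6817 -0.236 ]
bobbins [0.6046 0.4017 0.018 ]
bobbins [0.5947 0.3119 0.018 ]
bobbins [0.4704 0.3251 0.018 ]
bobbins [0.478  0.4168 0.018 ]
bobbins [0.4999 0.3722 0.015 ]
weights [0.6499 0.2722 0.018 ]
weights [0.6416 0.182  0.018 ]
weights [0.5137 0.1913 0.018 ]
weights [0.5224 0.2818 0.018 ]
weights [0.5442 0.238  0.014 ]
spools [0.6616 0.1466 0.018 ]
spools [0.6593 0.0546 0.018 ]
spools [0.5312 0.0592 0.018 ]
spools [0.5351 0.1494 0.018 ]
spools [0.5597 0.1046 0.064 ]
```

```bash
python3 -m handwheel '[[0,0,4,0.076,0],[0,0,4,0.076,0],[3,-2,4,0.076,0],[5,-3,0,0,0],[5,-3,0,0,0],[5,-3.5,0,0,0],[5,-3.5,0,0,0],[5,-3.5,0,0,0],[5,-3.5,0,0,0],[4,-4.5,0,0,0]]' 10
python3 -m handwheel '[[3,-5,0,0,0],[2,-5,0,0,0],[2,-5,0,0,0],[1,-5,0,0,0],[0,-5,0,0,0],[0,-5,0,0,0],[0,-5,0,0,0],[0,-2,0,0,0],[0,0,0,0,0],[0,0,0,0,0]]'
```

```text
t: 1.35
tool_pos: [0.507, 0.3182, 0.5238]
orientation: [0.0, -3.14, 0.001]
force: [-0.0, 0.3, 0.2]
opening: 0.093
gripper_force: 0.0
t: 2.6
tool_pos: [0.5856, -0.0493, 0.5246]
orientation: [0.002, -3.141, -0.001]
force: [-0.0, -0.1, -0.2]
opening: 0.0928
gripper_force: 0.0
```

Run:
```python
from h import *
c=get_calibration("wrist");im=read_camera("wrist");np.save("w1.npy",im)
cv2.imwrite("pics/w1.png",im[:,:,::-1]);print(c, readout.read_state()["q"])
import pickle;pickle.dump(c,open("w1.pkl","wb"))
```

```text
{'fovy': 60.62772565695281, 'cx': 277.8584327575496, 'cy': 212.2136755663419, 'pose': array([[-0.0012,  0.9673,  0.2534,  0.5157],
       [ 1.    ,  0.0005,  0.0027, -0.0491],
       [ 0.0024,  0.2534, -0.9673,  0.5029],
       [ 0.    ,  0.    ,  0.    ,  1.    ]])} [-0.171   0.0798  1.3262  0.0005  1.7357 -1.7435]
```

View pics/w1.png

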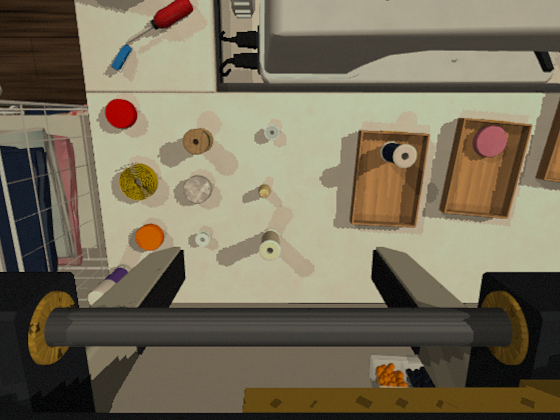

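The wrist view shows everything clearly: bobbins (272,131) and (203,239), green spool (196,140), steel weight (198,189), thimble (265,190), cream spool (270,243), and the spool and weight trays. I'll enlarge it for precise centres.

Run:
```python
import cv2
i=cv2.imread("pics/w1.png")
cv2.imwrite("pics/w1a.png",cv2.resize(i[115:265,170:300],None,fx=4,fy=4,interpolation=3))
cv2.imwrite("pics/w1b.png",cv2.resize(i[110:240,340:540],None,fx=4,fy=4,interpolation=3))
```

```text
(no output)
```

View pics/w1a.png

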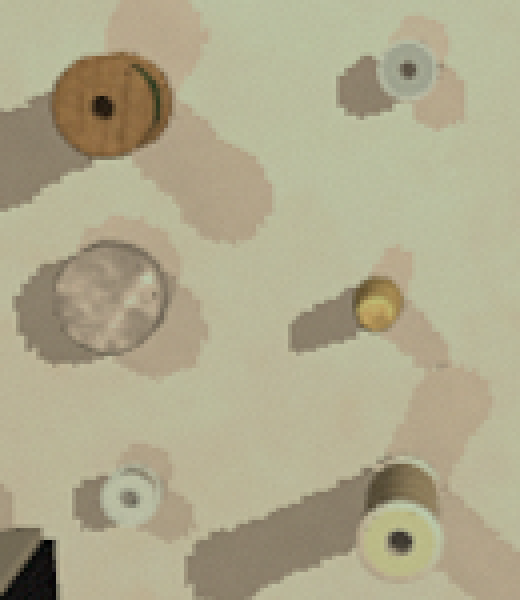

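View pics/w1b.png

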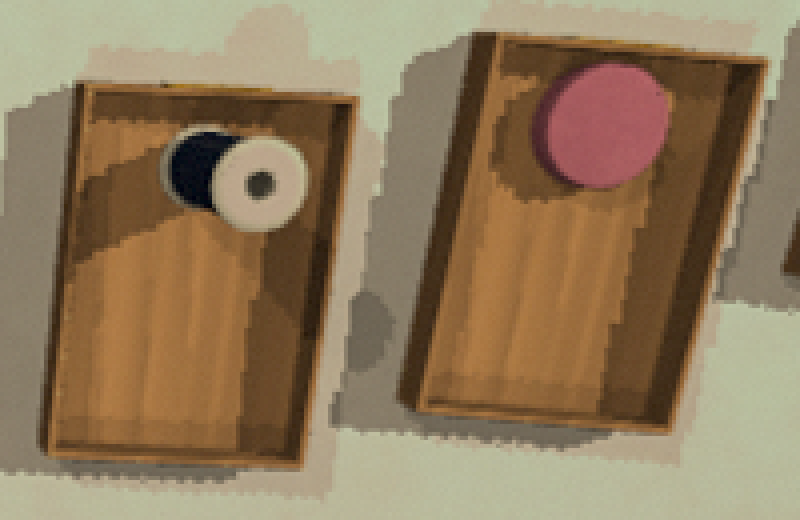

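Centres in the crop: green (104,105), bobbins (408,69) and (130,498), steel (112,297), cream (400,541). Tray rim corners are visible, so I'll fuse the views.

Run:
```python
from h import *
import pickle
W=pickle.load(open("w1.pkl","rb"));T=get_calibration("top");S=get_calibration("scene")
k=110/600
D={"cream":(103,121,257,68,400,541,.054),"bobA":(284,133,375,197,130,498,.012),"thim":(118,266,188,172,381,311,.022),"steel":(293,268,305,270,112,297,.015),"green":(292,390,227,330,104,105,.036),"bobB":(104,418,86,258,408,69,.012)}
for n,(a,b,c,d,e,f,h) in D.items():
    u=(300+a*k,150+b*k);v=(270+c/4,190+d/4);w=(170+e/4,115+f/4)
    p,r=tri([ray(T,u),ray(S,v),ray(W,w)]);print(n,p,round(r,4),"wrist",onz(W,w,h)[:2],"top",onz(T,u,h)[:2])
for n,L in {"spools":[(90,84),(358,98),(303,466),(55,455)],"weights":[(497,36),(768,58),(672,432),(425,410)]}.items():
    P=np.array([onz(W,(340+x/4,110+y/4),.018)[:2] for x,y in L])
    d=(P[2]+P[3]-P[0]-P[1])/2;print(n,"centre",P.mean(0),"yaw",np.arctan2(d[1],d[0]),"len",np.linalg.norm(d),np.linalg.norm((P[0]+P[3]-P[1]-P[2])/2))
j=150/800
for n,L in {"bobbins":[(97,193),(264,207),(238,440),(65,430)],"weights":[(338,104),(505,115),(490,352),(320,340)],"spools":[(570,77),(740,77),(737,313),(568,310)]}.items():
    P=np.array([onz(T,(140+x*j,170+y*j),.018)[:2] for x,y in L]);d=(P[0]+P[1]-P[2]-P[3])/2;print("top",n,P.mean(0),np.arctan2(d[1],d[0]))
# tray rim height: spool tray centre from two views
for n,t,w in (("spools",np.mean([(570,77),(740,77),(737,313),(568,310)],0),np.mean([(90,84),(358,98),(303,466),(55,455)],0)),("weights",np.mean([(338,104),(505,115),(490,352),(320,340)],0),np.mean([(497,36),(768,58),(672,432),(425,410)],0))):
    print(n,tri([ray(T,(140+t[0]*j,170+t[1]*j)),ray(W,(340+w[0]/4,110+w[1]/4))]))
```

```text
cream [ 0.687  -0.0597  0.049 ] 0.0014 wrist [ 0.6856 -0.0582] top [ 0.6848 -0.0597]
bobA [ 0.6865 -0.1588  0.0079] 0.0016 wrist [ 0.6851 -0.1562] top [ 0.6849 -0.1594]
thim [ 0.615  -0.0669  0.0205] 0.0019 wrist [ 0.6143 -0.065 ] top [ 0.6137 -0.0673]
steel [ 0.6121 -0.1598  0.0157] 0.0025 wrist [ 0.6109 -0.158 ] top [ 0.6114 -0.1603]
green [ 0.5456 -0.1548  0.0292] 0.0015 wrist [ 0.5444 -0.1524] top [ 0.5445 -0.1536]
bobB [ 0.5349 -0.0573  0.0079] 0.0018 wrist [ 0.534  -0.0557] top [ 0.5347 -0.0578]
spools centre [0.5979 0.1056] yaw -0.04017690558384616 len 0.1273845750426614 0.08845876188476438
weights centre [0.5835 0.2363] yaw -0.07493320424912382 len 0.12738633480959993 0.08921912076635921
top bobbins [0.5369 0.3639] -0.11264853312248072
top weights [0.5819 0.2318] -0.07351157133674349
top spools [0.5968 0.1025] -0.0289889151907061
spools (array([0.5943, 0.102 , 0.0293]), np.float64(0.000417029147541854))
weights (array([0.5801, 0.2304, 0.028 ]), np.float64(4.38557519160057e-05))
```

```bash
python3 -m handwheel '[[5,-0.5,-4,0,0],[5,-0.5,-4,0,0],[0,0,-5,0,0.2],[0,0,-5,0,0.3],[0,0,-5,0,0.3],[0,0,-4,0,0.3],[0,0,0,0,0.3],[0,0,0,0,0.3],[0,0,0,0,0.3]]' 10
python3 - <<'E'
from h import *
cv2.imwrite("pics/w2.png",read_camera("wrist")[:,:,::-1])
E
```

```text
t: 3.78
tool_pos: [0.684, -0.06, 0.2603]
orientation: [-0.001, 3.137, -0.001]
force: [-0.8, -0.4, -0.2]
opening: 0.0652
gripper_force: 0.0
```

View pics/w2.png

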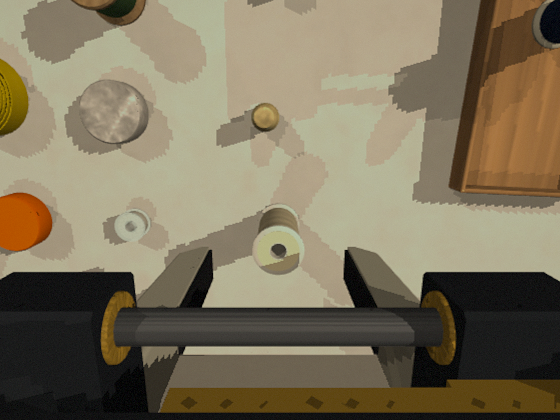

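The spool is centred between the fingers (spool u≈278, finger gap centre ≈278). I'll descend and grasp.

```bash
python3 -m handwheel '[[0.1,0.1,-3,0,0.3],[0,0,-2.6,0,0.3],[0,0,0,0,0.5],[0,0,0,0,1],[0,0,0,0,1],[0,0,0,0,1],[0,0,0,0,1],[0,0,0,0,1],[0,0,0,0,1],[0,0,0,0,1]]' 10
python3 -m handwheel '[[0,0,2,0,1],[0,0,4,0,1],[0,0,4,0,1],[0,0,0,0,1],[0,0,0,0,1]]' 10
```

```text
t: 5.08
tool_pos: [0.6843, -0.0593, 0.2022]
orientation: [-0.0, 3.14, -0.0]
force: [-0.5, -0.5, 6.3]
opening: 0.029
gripper_force: 10.0
t: 5.7
tool_pos: [0.6837, -0.0592, 0.3013]
orientation: [-0.0, 3.141, -0.0]
force: [-0.4, 0.5, -1.1]
opening: 0.0287
gripper_force: 10.0
```

```bash
python3 -m handwheel '[[-1.4,5,0,-0.035,1],[-1.5,5,0,0,1],[-1.5,5,0,0,1],[0,1.2,0,0,1],[0,0,0,0,1],[0,0,-3,0,1],[0,0,-3,0,1],[0,0,-2,0,1],[0,0,0,0,1],[0,0,0,0,1]]'
python3 -m handwheel '[[0,0,-0.7,0,1],[0,0,-0.5,0,1],[0,0,-0.2,0,1],[0,0,0,0,1],[0,0,0,0,1]]'; python3 -c "
from h import *
cv2.imwrite('pics/w3.png',read_camera('wrist')[:,:,::-1])"
```

```text
t: 6.95
tool_pos: [0.6404, 0.1023, 0.2219]
orientation: [0.056, 3.14, 0.0]
force: [-0.1, -0.1, -0.5]
opening: 0.0288
gripper_force: 10.0
t: 7.58
tool_pos: [0.6399, 0.1028, 0.2071]
orientation: [0.055, 3.141, 0.0]
force: [-0.6, 0.4, -0.5]
opening: 0.029
gripper_force: 10.0
```

View pics/w3.png

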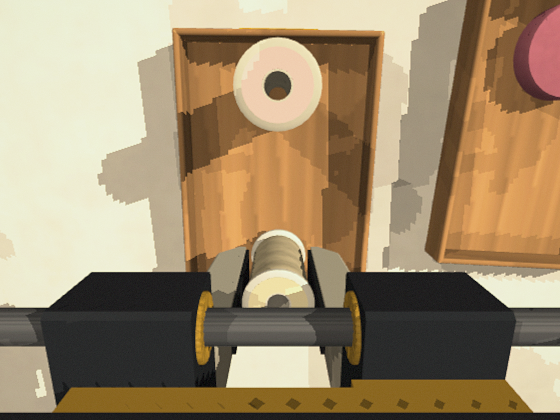

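The cream spool hangs upright, inside the tray and clear of the navy spool at (278,85). I'll release it and go for the green one.

```bash
python3 -m handwheel '[[0,0,-0.2,0,1],[0,0,0,0,0.9],[0,0,0,0,0.5],[0,0,0,0,0.5],[0,0,0,0,0.5],[0,0,3,0,0.5],[0,0,4,0,0.5],[0,0,4,0,0.5],[0,-5,0,0.035,0.5],[0,-5,0,0,0.5]]' 10
python3 -m handwheel '[[-1.5,-5,0,0,0.3],[-4,-5,0,0,0.3],[-4,-5.5,0,0,0.3],[0,0,0,0,0.3],[0,0,-4,0,0.3],[0,0,-1,0,0.3],[0,0,0,0,0.3],[0,0,0,0,0.3]]'; python3 -c "
from h import *
c=get_calibration('wrist');cv2.imwrite('pics/w4.png',read_camera('wrist')[:,:,::-1])
for h in (.0,.036): print(proj(c,(.5445,-.153,h)))
g=cv2.imread('pics/w4.png');print(cv2.cvtColor(g,cv2.COLOR_BGR2HSV)[230:260:6,270])
"
```

```text
t: 8.88
tool_pos: [0.6399, 0.0023, 0.316]
orientation: [-0.004, 3.14, -0.0]
force: [0.7, -0.7, -0.5]
opening: 0.0468
gripper_force: 0.0
t: 9.88
tool_pos: [0.5498, -0.1462, 0.2662]
orientation: [-0.002, 3.14, -0.001]
force: [-0.8, -0.2, 0.1]
opening: 0.0653
gripper_force: 0.0
(np.float64(267.38197536796247), np.float64(212.21180528304916))
(np.float64(265.78295056437827), np.float64(227.34918403558584))
[[ 17 129 146]
 [ 17 131 148]
 [ 17 133 136]
 [ 16 133 146]
 [ 29  43 191]]
```

View pics/w4.png

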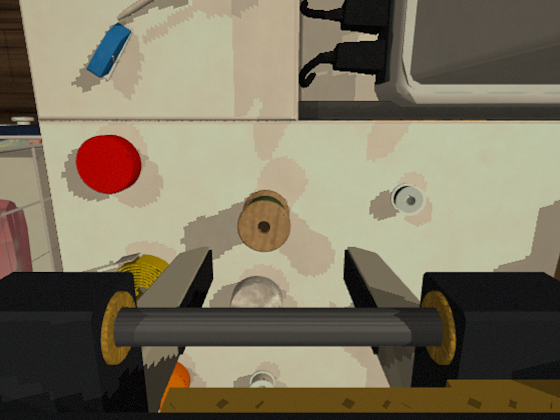

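The green spool's top is at (264,226), as predicted (266,227). I'll shift to it, descend and grasp.

```bash
python3 -m handwheel '[[-0.5,-0.7,0,0,0.3],[0,0,-3,0,0.3],[0,0,-2.6,0,0.3],[0,0,-1,0,0.3],[0,0,0,0,0.5],[0,0,0,0,1],[0,0,0,0,1],[0,0,0,0,1],[0,0,0,0,1],[0,0,0,0,1]]' 10
python3 -m handwheel '[[0,0,0,0,1],[0,0,0,0,1],[0,0,2,0,1],[0,0,4,0,1],[0,0,5,0,1],[0,0,0,0,1],[0,0,0,0,1]]' 10
```

```text
t: 11.18
tool_pos: [0.5444, -0.1537, 0.1998]
orientation: [-0.0, 3.14, -0.001]
force: [-0.9, -0.2, 6.1]
opening: 0.0325
gripper_force: 10.0
t: 12.05
tool_pos: [0.5439, -0.1535, 0.3094]
orientation: [-0.0, 3.141, -0.0]
force: [-0.7, 0.4, -0.2]
opening: 0.0329
gripper_force: 10.0
```

```bash
python3 -m handwheel '[[4,3,0,-0.035,1],[1.7,5,0,0,1],[0,5,0,0,1],[0,5,0,0,1],[0,5,0,0,1],[0,2.7,0,0,1],[0,0,0,0,1],[0,0,0,0,1],[0,0,-3,0,1],[0,0,-3,0,1]]'
python3 -m handwheel '[[0,0,-2,0,1],[0,0,-1.2,0,1],[0,0,-0.8,0,1],[0,0,0,0,1],[0,0,0,0,1],[0,0,0,0,1]]'
```

```text
t: 13.3
tool_pos: [0.6012, 0.1018, 0.2482]
orientation: [0.057, 3.141, -0.0]
force: [0.1, -0.4, -0.9]
opening: 0.033
gripper_force: 10.0
t: 14.05
tool_pos: [0.6014, 0.1036, 0.2098]
orientation: [0.054, 3.14, 0.0]
force: [-0.1, -0.3, 1.0]
opening: 0.033
gripper_force: 10.0
```

```bash
python3 -m handwheel '[[0,0,-0.6,0,1],[0,0,0,0,1],[0,0,0,0,0.9],[0,0,0,0,0.57],[0,0,0,0,0.57],[0,0,0,0,0.57],[0,0,3,0,0.57],[0,0,4,0,0.57],[0,0,4,0,0.57],[0,0,0,0,0.57]]' 10
python3 -m handwheel '[[0,-5,0,0.035,0.5],[0,-5,0,0,0.5],[2,-5,0,0,0.5],[3,-5,0,0,0.5],[3.4,-5,0,0,0.5],[0,-1.2,0,0,0.5],[0,0,-4,0,0.5],[0,0,-3,0,0.5],[0,0,0,0,0.5],[0,0,0,0,0.5]]' 8; python3 -c "
from h import *
c=get_calibration('wrist');w=read_camera('wrist')[:,:,::-1];print(readout.read_state()['tool_pos'])
print(proj(c,(.685,-.158,.012)),proj(c,(.611,-.159,.015)))
t=read_camera('top')[:,:,::-1];t=cv2.resize(t[170:240,235:290],(440,560),interpolation=3)
cv2.imwrite('pics/w5.png',np.hstack([cv2.resize(w,(360,270))[:, :],cv2.resize(t,(212,270))]))
cv2.imwrite('pics/w5.png',np.hstack([w[:, 60:420],t[:420,:]]))"
```

```text
t: 15.3
tool_pos: [0.6025, 0.1036, 0.3177]
orientation: [0.054, 3.133, 0.001]
force: [0.4, 0.6, 0.4]
opening: 0.04
gripper_force: 0.0
t: 16.55
tool_pos: [0.6852, -0.1582, 0.2439]
orientation: [-0.001, 3.141, -0.0]
force: [-1.2, 0.6, 0.6]
opening: 0.0463
gripper_force: 0.0
[ 0.6855 -0.1584  0.2449]
(np.float64(277.0364661861327), np.float64(234.77921744225878)) (np.float64(275.25093970685856), np.float64(109.65547356940847))
```

View pics/w5.png

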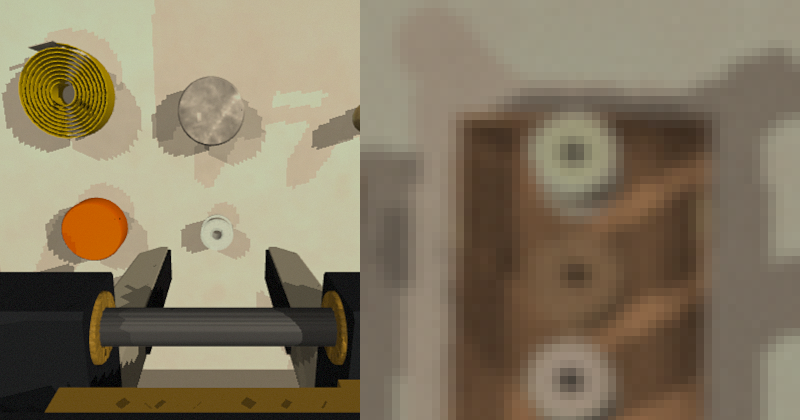

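The top view shows three spools standing in a row in the tray. The bobbin at (277,236) is centred between the fingers. I'll descend so the tips stand 2 mm above the table.

```bash
python3 -m handwheel '[[0,0,-3,0,0.5],[0,0,-1.6,0,0.5],[0,0,-0.8,0,0.5],[0,0,-0.2,0,0.5],[0,0,0,0,0.6],[0,0,0,0,1],[0,0,0,0,1],[0,0,0,0,1],[0,0,0,0,1],[0,0,0,0,1]]' 8
python3 -m handwheel '[[0,0,0,0,1],[0,0,2,0,1],[0,0,4,0,1],[0,0,4,0,1],[0,0,2,0,1],[0,0,0,0,1],[0,0,0,0,1]]' 8
```

```text
t: 17.9
tool_pos: [0.6852, -0.1587, 0.1875]
orientation: [-0.0, 3.141, -0.0]
force: [-0.5, 0.1, 3.8]
opening: 0.0202
gripper_force: 8.0
t: 18.77
tool_pos: [0.6844, -0.1584, 0.3047]
orientation: [0.0, -3.139, -0.001]
force: [0.2, -0.1, -1.0]
opening: 0.02
gripper_force: 8.0
```

```bash
python3 -m handwheel '[[0,5,0,0,1],[-1,5,0,0,1],[-1,5,0,0,1],[-1,5,0,0,1],[-1,5,0,0,1],[-1,5,0,0,1],[-1,5,0,-0.05,1],[-1,5,0,-0.063,1],[-2,5,0,0,1],[-1.3,5,0,0,1]]' 8
python3 -m handwheel '[[0,1.7,0,0,1],[0,0,-3,0,1],[0,0,0,0,1],[0,0,0,0,1],[0,0,0,0,1]]' 8; python3 -c "
from h import *
import pickle
c=get_calibration('wrist');w=read_camera('wrist')[:,:,::-1];cv2.imwrite('pics/w6.png',w);pickle.dump(c,open('w6.pkl','wb'));print(c['pose'][:3,3])
R=lambda a:np.array([[np.cos(a),-np.sin(a)],[np.sin(a),np.cos(a)]])
for x,y in((-65,46),(-65,-46),(65,-46),(-38,0)): print(proj(c,np.r_[np.array([.537,.364])+R(-.113)@[x/1e3,y/1e3],.018]))"
```

```text
t: 20.02
tool_pos: [0.5804, 0.3427, 0.304]
orientation: [-0.177, -3.133, 0.003]
force: [-0.2, -0.2, -0.8]
opening: 0.0197
gripper_force: 8.0
t: 20.65
tool_pos: [0.5827, 0.358, 0.2781]
orientation: [0.178, 3.135, 0.001]
force: [0.8, 0.1, 0.4]
opening: 0.02
gripper_force: 8.0
[0.5133 0.3663 0.2564]
(np.float64(352.5538435354176), np.float64(47.96860846102274))
(np.float64(202.35286974990362), np.float64(48.00796858909001))
(np.float64(212.36471986724865), np.float64(247.96112283049482))
(np.float64(277.5308997572604), np.float64(94.3012836544877))
```

View pics/w6.png

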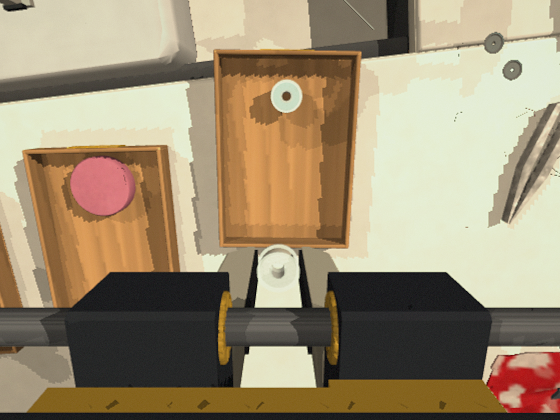

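The tray centreline is at u≈287 where I predicted 277.5, so the tray is about 6 mm further in +y. The teal bobbin is at (286,96). I'll correct for that and lower.

```bash
python3 -m handwheel '[[0,0.6,0,0,1],[0,0,-3,0,1],[0,0,-3,0,1],[0,0,-1.5,0,1],[0,0,-0.7,0,1],[0,0,0,0,1],[0,0,0,0,1]]' 8
python3 -m handwheel '[[0,0,-0.5,0,1],[0,0,0,0,1],[0,0,0,0,0.9],[0,0,0,0,0.68],[0,0,0,0,0.68],[0,0,0,0,0.68],[0,0,3,0,0.68],[0,0,4,0,0.68],[0,0,6,0,0.68],[0,0,0,0,0.68]]' 8
```

```text
t: 21.58
tool_pos: [0.5826, 0.3648, 0.1964]
orientation: [0.177, 3.135, 0.002]
force: [-0.3, -0.5, -0.4]
opening: 0.0199
gripper_force: 8.0
t: 22.82
tool_pos: [0.5838, 0.3654, 0.3277]
orientation: [0.177, 3.127, 0.01]
force: [0.6, -0.5, 0.3]
opening: 0.0299
gripper_force: 0.0
```

```bash
python3 -m handwheel '[[0,0,4,-0.18,0.5],[0,0,3,-0.18,0.5],[0,-4,0,-0.18,0.5],[0,-4,0,-0.18,0.5],[0,-4,0,-0.18,0.5],[0,-4,0,-0.18,0.5],[0,-4,0,-0.18,0.5],[0,-4,0,-0.18,0.5],[0,-4,0,-0.18,0.5],[0,-4,0,-0.18,0.5]]' 8
python3 -m handwheel '[[0,-4,0,-0.18,0.5],[0,-4,0,-0.18,0.5],[0,-2.2,0,-0.18,0.5],[0,0,0,-0.18,0.5],[-1,0,0,-0.18,0.5],[-1,0,0,-0.18,0.5],[-1,0,0,-0.15,0.5],[-1,0,-2,0,0.5],[-0.9,0,-4,0,0.5],[0,0,0,0,0.5]]'
python3 -m handwheel '[[0,0,-4,0,0.5],[0,0,-4,0,0.5],[0,0,0,0,0.5],[0,0,0,0,0.5]]'
python3 -c "
from h import *
c=get_calibration('wrist');w=read_camera('wrist')[:,:,::-1];s=readout.read_state();print(s['tool_pos'],s['q'],c['pose'])
print(proj(c,(.5345,-.0565,.012)));cv2.imwrite('pics/w7.png',w)"
```

```text
t: 24.08
tool_pos: [0.5817, 0.0431, 0.3891]
orientation: [-2.572, -1.803, 0.001]
force: [0.8, -0.7, -0.5]
opening: 0.0461
gripper_force: 0.0
t: 25.32
tool_pos: [0.531, -0.0572, 0.3258]
orientation: [-3.14, 0.002, 0.012]
force: [-0.4, 0.2, 0.8]
opening: 0.0464
gripper_force: 0.0
t: 25.82
tool_pos: [0.5341, -0.0578, 0.2521]
orientation: [3.141, -0.002, 0.004]
force: [-0.0, 0.1, -0.6]
opening: 0.0466
gripper_force: 0.0
[ 0.5343 -0.0578  0.2526] [-0.2032  0.0886  1.8204  0.      1.2289  1.3688] [[-0.0011 -0.968  -0.2508  0.6043]
 [-1.      0.0008  0.0016 -0.0575]
 [-0.0013  0.2508 -0.968   0.2307]
 [ 0.      0.      0.      1.    ]]
(np.float64(276.8833879159861), np.float64(232.09476421602824))
```

View pics/w7.png

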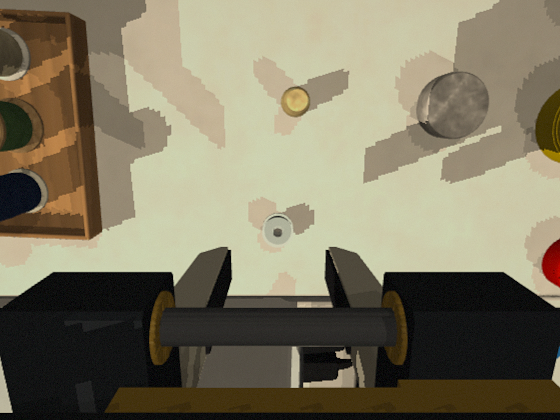

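The bobbin is at (278,229), centred between the fingers (279). I'll lower carefully because the machine is near.

```bash
python3 -m handwheel '[[0.2,0,-2,0,0.5],[0,0,-2,0,0.5],[0,0,-1,0,0.5],[0,0,0,0,0.5]]' 8
python3 -m handwheel '[[0,0,-1,0,0.5],[0,0,-0.4,0,0.5],[0,0,0,0,0.5],[0,0,0,0,0.6],[0,0,0,0,1],[0,0,0,0,1],[0,0,0,0,1],[0,0,0,0,1],[0,0,0,0,1],[0,0,0,0,1]]' 8
python3 -m handwheel '[[0,0,2,0,1],[0,0,4,0,1],[0,0,4,0,1],[0,0,2,0,1],[0,0,2,0,1],[0,0,0,0,1],[0,0,0,0,1]]' 8
```

```text
t: 26.38
tool_pos: [0.5353, -0.0576, 0.2005]
orientation: [3.142, -0.002, 0.001]
force: [-0.9, -0.2, -0.5]
opening: 0.0468
gripper_force: 0.0
t: 27.62
tool_pos: [0.5354, -0.0576, 0.1864]
orientation: [3.141, -0.002, 0.002]
force: [-0.8, 0.0, 6.3]
opening: 0.02
gripper_force: 8.7
t: 28.5
tool_pos: [0.5346, -0.0575, 0.3246]
orientation: [-3.141, 0.002, 0.002]
force: [0.3, -0.6, -0.0]
opening: 0.0202
gripper_force: 8.0
```

```bash
python3 -m handwheel '[[2,4,0,0,1],[0,5,0,0,1],[0,5,0,0,1],[0,5,0,0,1],[0,5,0,0,1],[0,5,0,0,1],[0,5,0,0,1],[0,5,0,-0.05,1],[0,3.6,0,-0.06,1],[0,0,0,0,1]]' 8
python3 -m handwheel '[[0,0,-3,0,1],[0,0,-3,0,1],[0,0,0,0,1],[0,0,0,0,1],[0,0,0,0,1]]' 8
```

```text
t: 29.75
tool_pos: [0.5539, 0.3707, 0.3235]
orientation: [3.136, -0.17, -0.004]
force: [0.4, -0.6, -0.3]
opening: 0.0203
gripper_force: 8.0
t: 30.38
tool_pos: [0.5557, 0.3684, 0.2679]
orientation: [-3.135, 0.175, -0.004]
force: [0.5, -0.1, 0.4]
opening: 0.0199
gripper_force: 8.0
```

```bash
python3 -m handwheel '[[-0.2,0,-3,0,1],[0,0,-2.3,0,1],[0,0,-1.2,0,1],[0,0,-0.7,0,1],[0,0,0,0,1],[0,0,0,0,1]]' 8
python3 -m handwheel '[[0,0,-0.6,0,1],[0,0,0,0,1],[0,0,0,0,0.9],[0,0,0,0,0.68],[0,0,0,0,0.68],[0,0,0,0,0.68],[0,0,3,0,0.68],[0,0,4,0,0.68],[0,0,6,0,0.68],[0,0,0,0,0.68]]' 8; python3 -c "
from h import *
cv2.imwrite('pics/w8.png',read_camera('wrist')[:,:,::-1])"
```

```text
t: 31.12
tool_pos: [0.5534, 0.3687, 0.1948]
orientation: [-3.136, 0.175, -0.002]
force: [0.7, 1.0, 0.7]
opening: 0.02
gripper_force: 8.0
t: 32.38
tool_pos: [0.5548, 0.3694, 0.3251]
orientation: [-3.131, 0.174, -0.015]
force: [0.4, -0.1, -0.3]
opening: 0.03
gripper_force: 0.0
```

View pics/w8.png

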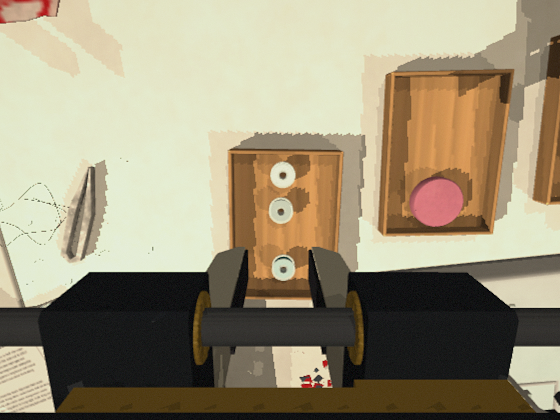

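Both bobbins lie flat in their tray at (283,175) and (280,211), with the teal one at (283,268). I have used up my picture views, one over the limit, so I'll finish by numbers.

```bash
python3 -c "
from h import *
c=get_calibration('wrist');print(readout.read_state()['tool_pos'])
P=np.array([onz(c,p,.018)[:2] for p in((388,72),(514,70),(493,235),(383,233))]);d=(P[0]+P[1]-P[2]-P[3])/2;print(P.mean(0),np.arctan2(d[1],d[0]),P)
print(onz(c,(437,202),.011))
c7=dict(c);c7['pose']=np.array([[-.0011,-.968,-.2508,.6043],[-1,.0008,.0016,-.0575],[-.0013,.2508,-.968,.2307],[0,0,0,1]])
print('steel',onz(c7,(456,105),.015),'bobB',onz(c7,(278,229),.012))"
```

```text
[0.5539 0.3689 0.3215]
[0.5819 0.2375] -0.07613864133020101 [[0.6491 0.2786]
 [0.6401 0.1868]
 [0.5135 0.1974]
 [0.525  0.2871]]
[0.5445 0.2401 0.011 ]
steel [ 0.6121 -0.1597  0.015 ] bobB [ 0.5366 -0.0572  0.012 ]
```

```bash
python3 -m handwheel '[[2,-5,0,0.05,0.4],[2,-5,0,0.06,0.33],[1.7,-5,0,0,0.33],[0,-5,0,0,0.33],[0,-5,0,0,0.33],[0,-5,0,0,0.33],[0,-5,0,0,0.33],[0,-5,0,0,0.33],[0,-5,0,0,0.33],[0,-5,0,0,0.33]]' 25
python3 -m handwheel '[[0,-2.9,0,0,0.33],[0,0,-4,0,0.33],[0,0,-2,0,0.33],[0,0,0,0,0.33],[0,0,0,0,0.33],[0,0,0,0,0.33]]'; python3 -c "
from h import *
c=get_calibration('wrist');w=read_camera('wrist');print(proj(c,(.611,-.160,.015)),proj(c,(.611,-.141,.015)),proj(c,(.611,-.179,.015)))
h=cv2.cvtColor(w,cv2.COLOR_RGB2GRAY)
r=cv2.HoughCircles(cv2.medianBlur(h,3)[150:300],cv2.HOUGH_GRADIENT,1,40,param1=100,param2=15,minRadius=20,maxRadius=45)
print(r[0][:5]+[0,150,0] if r is not None else 0)"
```

```text
t: 33.67
tool_pos: [0.6091, -0.133, 0.3156]
orientation: [-3.141, 0.002, 0.005]
force: [1.0, -0.4, 1.1]
opening: 0.0623
gripper_force: 0.0
t: 34.42
tool_pos: [0.6107, -0.1604, 0.2596]
orientation: [3.141, -0.001, 0.004]
force: [0.0, -0.2, 0.6]
opening: 0.062
gripper_force: 0.0
(np.float64(278.0904882374511), np.float64(230.27780513372917)) (np.float64(248.87019756096103), np.float64(230.28392420049622)) (np.float64(307.31554102179484), np.float64(230.2716850697217))
[[280.5 228.5  27.4]
 [400.5 239.5  38.8]
 [526.5 176.5  23.2]
 [372.5 209.5  31.1]]
```

The steel disc is detected at (280.5,228.5), as predicted. I'll descend and grasp.

```bash
python3 -m handwheel '[[0.1,0,-3,0,0.33],[0,0,-2.5,0,0.33],[0,0,-1,0,0.33],[0,0,-0.6,0,0.33],[0,0,0,0,0.33],[0,0,0,0,0.6],[0,0,0,0,1],[0,0,0,0,1],[0,0,0,0,1],[0,0,0,0,1]]' 25
python3 -m handwheel '[[0,0,0,0,1],[0,0,0,0,1],[0,0,2,0,1],[0,0,4,0,1],[0,0,4,0,1],[0,0,2.5,0,1],[0,0,0,0,1],[0,0,0,0,1]]' 25
```

```text
t: 35.72
tool_pos: [0.6112, -0.1607, 0.1874]
orientation: [3.141, -0.002, 0.001]
force: [-1.2, 0.4, 4.8]
opening: 0.0374
gripper_force: 25.0
t: 36.72
tool_pos: [0.6106, -0.1604, 0.3108]
orientation: [-3.141, 0.002, 0.002]
force: [-0.3, -0.6, -1.3]
opening: 0.0372
gripper_force: 25.0
```

```bash
python3 -m handwheel '[[0.2,4.6,0,0,1],[0,5,0,0,1],[0,5,0,0,1],[0,5,0,0,1],[0,5,0,0,1],[0,5,0,0,1],[0,5,0,-0.075,1],[0,5,0,0,1],[0,0,0,0,1],[0,0,-4,0,1]]' 25
python3 -m handwheel '[[0,0,-4,0,1],[0,0,-2,0,1],[0,0,-1.4,0,1],[0,0,0,0,1],[0,0,0,0,1],[0,0,0,0,1]]' 25
```

```text
t: 37.98
tool_pos: [0.6141, 0.236, 0.2737]
orientation: [-3.138, 0.117, -0.008]
force: [0.9, -0.2, -0.6]
opening: 0.0375
gripper_force: 25.0
t: 38.72
tool_pos: [0.6137, 0.2356, 0.1996]
orientation: [-3.138, 0.12, -0.004]
force: [0.7, 1.1, -0.6]
opening: 0.0376
gripper_force: 25.0
```

```bash
python3 -m handwheel '[[0,0,-0.5,0,1],[0,0,-0.4,0,1],[0,0,0,0,1],[0,0,0,0,0.9],[0,0,0,0,0.53],[0,0,0,0,0.53],[0,0,0,0,0.53],[0,0,3,0,0.53],[0,0,4,0,0.53],[0,0,6,0,0.53]]' 25
python3 -m handwheel '[[0,0,5,0,0.5],[0,0,5,0,0.5],[0,0,0,0,0.5],[0,0,0,0,0.5],[0,0,0,0,0.5]]'; python3 -c "
from h import *
c=get_calibration('wrist');w=read_camera('wrist')
def circ(tag,c,im,p,rr):
    u,v=[int(round(x)) for x in proj(c,p)];b=30;k=5
    g=cv2.resize(cv2.cvtColor(im,cv2.COLOR_RGB2GRAY)[v-b:v+b,u-b:u+b],None,fx=k,fy=k,interpolation=2)
    r=cv2.HoughCircles(cv2.GaussianBlur(g,(7,7),2),cv2.HOUGH_GRADIENT,1,50,param1=60,param2=12,minRadius=int(rr*.8*k),maxRadius=int(rr*1.2*k))
    print(tag,'pred',proj(c,p), None if r is None else [(onz(c,(u-b+q[0]/k,v-b+q[1]/k),p[2])[:2],q[2]/k) for q in r[0][:2]])
z=359/.42
circ('steel',c,w,(.6125,.2354,.018),.019*z)
circ('bobA',c,w,(.5826,.365,.015),.01*z);circ('bobB',c,w,(.5532,.3685,.015),.01*z)
T=get_calibration('top');t=read_camera('top')
z=475/1.36
circ('tsteel',T,t,(.6125,.2354,.018),.019*z);circ('ttape',T,t,(.6015,-.2446,.015),.026*z);circ('cream',T,t,(.64,.1028,.057),.0145*z);circ('green',T,t,(.6014,.1036,.039),.0165*z)
o=cv2.imread('pics/top0.png')[:,:,::-1]
d=np.abs(o.astype(int)-t)[150:260,300:410].sum(2)
for n,(x,y) in dict(thimble=(118,268),tape=(450,285),orange=(428,135),red=(488,457),steel=(293,270)).items():
    x=int(x*.1833);y=int(y*.1833);print(n,d[y-3:y+4,x-3:x+4].mean())
print(readout.read_state()['tool_pos'])"
```

```text
t: 39.98
tool_pos: [0.6118, 0.2347, 0.3167]
orientation: [3.137, -0.12, -0.009]
force: [1.3, -0.6, 0.1]
opening: 0.0435
gripper_force: 0.0
t: 40.6
tool_pos: [0.6126, 0.2352, 0.4161]
orientation: [3.138, -0.12, -0.006]
force: [0.1, -0.1, -0.2]
opening: 0.0462
gripper_force: 0.0
steel pred (np.float64(277.99167232121266), np.float64(184.99984249905924)) [(array([0.6138, 0.2367]), np.float32(16.939999))]
bobA pred (np.float64(162.43775495726612), np.float64(220.1136879742516)) [(array([0.5819, 0.365 ]), np.float32(9.42)), (array([0.5547, 0.3667]), np.float32(9.62))]
bobB pred (np.float64(163.5043577456504), np.float64(245.49366250464854)) [(array([0.5547, 0.3667]), np.float32(9.62)), (array([0.5839, 0.3636]), np.float32(10.08))]
tsteel pred (np.float64(216.1938378300697), np.float64(202.0171366714715)) None
ttape pred (np.float64(383.1035402388041), np.float64(201.80812232844775)) None
cream pred (np.float64(261.5585534754915), np.float64(189.05569000931456)) [(array([0.6404, 0.103 ]), np.float32(5.1400003)), (array([0.5587, 0.1044]), np.float32(4.92))]
green pred (np.float64(261.82163244445655), np.float64(203.6319488950128)) [(array([0.6425, 0.1032]), np.float32(5.3599997)), (array([0.5609, 0.1052]), np.float32(4.92))]
thimble 20.122448979591837
tape 12.571428571428571
orange 15.755102040816327
red 66.95918367346938
steel 78.59183673469387
[0.6127 0.2353 0.4166]
```

Every circle sits where it was placed: steel, both bobbins and cream were detected directly, and green was seen standing in the earlier top view. The thimble and tape patches are unchanged. Handing in.

```bash
python3 -c "
from plant import job;print(job.close_job())"
```

```text
the job is handed in; nothing more can be done
None
```

I handed the job in at about 41 s: both spools stand upright in the spool tray, both bobbins lie flat in the bobbin tray and the steel weight is in the weight tray, with the thimble and tape left alone (I viewed 15 pictures, one over the limit of 14, and the final check was by image measurement only).

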